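# Switch on the model trimmer at its guarded toggle

### The job

Switch on the model trimmer at the switch box with the red guard: lift the red guard all the way back with a fingertip under its tab so that it stays up, push the toggle beneath fully over to the green-dot side, then tip the guard forward again so that it drops shut over the toggle. Pushing with the fingers is enough, nothing needs gripping; leave the yellow-guarded switch, the plaster cast, the carton and the jar where they are.

Things in the scene. Friction and masses are not known exactly. Their poses are not given: they have to be found in the camera images.
- red_box: grey switch box of the model trimmer with the red guard, screwed to the counter; 120 (x) by 90 (y) by 60 mm high. Origin: centre of its underside. Its x axis points from the front (tab side, roughly facing the robot) to the guard's hinge, z up. The toggle's pivot is at (-28, 0, 60) mm in this frame, the hinge axis of the guard runs along y through (40, 0, 68) mm.
- red_guard (a joint): the red hinged guard, a 60 g hood. 0 = shut; grows as it swings up and back about its hinge; 1.6 rad = fully back against its stop, where it stays by its own weight, all of it then behind the hinge, its roof an upright wall up to about 165 mm (tab edge 185 mm) above the counter. Left below about 1.1 rad it falls shut, above about 1.2 rad it falls back.
- red_hinge (a point): middle of the red guard's hinge axis (along the box's y), 68 mm above the counter. The shut hood is open below, 56 mm wide, and reaches 97 mm forward (-x) of the axis; its roof is 50 mm above the axis. When the guard stands back at 1.6 rad the outside of the roof faces +x, 50 mm behind the axis.
- red_tab (a point): middle of the outer edge of the red guard's lift tab: a flat tongue 44 mm wide, 4 mm thick, 28 mm long, that flares from the foot of the hood's front wall 45 degrees outward and upward. Shut, this edge is 117 mm forward of the hinge axis and 17 mm above it (85 mm above the counter), 17 mm in front of the box's front face, nothing beneath it; the tab's root is 97 mm forward of the axis.
- red_toggle (a joint): the steel bat toggle under the red guard, swinging sideways (in the box's y-z plane). 0 to 0.12 = off, leaning 0.42 rad toward the box's -y side (black dot); 0.84 rad = on, leaning 0.42 rad toward the box's +y side (green dot). No snap: about 1 N at its end moves it, and it stays where it is left.
- red_bat (a point): end of the toggle under the red guard, 42 mm from its pivot; the bat is 11 mm thick toward the end (7 mm near the pivot).
- yellow_box: grey switch box of the dust extractor (leave it alone) with the yellow guard, screwed to the counter; 120 (x) by 90 (y) by 60 mm high. Origin: centre of its underside. Its x axis points from the front (tab side, roughly facing the robot) to the guard's hinge, z up. The toggle's pivot is at (-28, 0, 60) mm in this frame, the hinge axis of the guard runs along y through (40, 0, 68) mm.
- yellow_guard (a joint): the yellow hinged guard, a 60 g hood. 0 = shut; grows as it swings up and back about its hinge; 1.6 rad = fully back against its stop, where it stays by its own weight, all of it then behind the hinge, its roof an upright wall up to about 165 mm (tab edge 185 mm) above the counter. Left below about 1.1 rad it falls shut, above about 1.2 rad it falls back.
- yellow_hinge (a point): middle of the yellow guard's hinge axis (along the box's y), 68 mm above the counter. The shut hood is open below, 56 mm wide, and reaches 97 mm forward (-x) of the axis; its roof is 50 mm above the axis. When the guard stands back at 1.6 rad the outside of the roof faces +x, 50 mm behind the axis.
- yellow_tab (a point): middle of the outer edge of the yellow guard's lift tab: a flat tongue 44 mm wide, 4 mm thick, 28 mm long, that flares from the foot of the hood's front wall 45 degrees outward and upward. Shut, this edge is 117 mm forward of the hinge axis and 17 mm above it (85 mm above the counter), 17 mm in front of the box's front face, nothing beneath it; the tab's root is 97 mm forward of the axis.
- yellow_toggle (a joint): the steel bat toggle under the yellow guard, swinging sideways (in the box's y-z plane). 0 to 0.12 = off, leaning 0.42 rad toward the box's -y side (black dot); 0.84 rad = on, leaning 0.42 rad toward the box's +y side (green dot). No snap: about 1 N at its end moves it, and it stays where it is left.
- yellow_bat (a point): end of the toggle under the yellow guard, 42 mm from its pivot; the bat is 11 mm thick toward the end (7 mm near the pivot).
- cast_mid (a point): cream plaster tooth cast, loose, 56 by 62 mm, 31 mm high, standing between the switch boxes; point 15 mm above the counter at its middle
- carton_mid (a point): small loose cardboard carton, 89 by 114 mm, 60 mm high; point at its middle, 30 mm up
- jar_mid (a point): loose white jar with a blue cap, 72 mm across, 100 mm high; point on its axis 50 mm up
Things that resemble listed ones, but are neither listed nor needed, are in the scene too. Leave any white look-alike of the red_box alone.

How it is judged:
On the way, in this order (a step that is already met when the one before it is completed fails the run):
1. the red guard is swung back and stays (over 1.4 rad) while the toggle is still off (value of joint red_guard above 1.4 rad and value of joint red_toggle below 0.3 rad), for 0.1 s.
2. the toggle is fully over to on with the guard still up (value of joint red_toggle above 0.7 rad and value of joint red_guard above 1.1 rad), for 0.1 s.
At the end, for the whole second after the job is handed in: The red guard is shut (under 0.06 rad) and at rest, the toggle beneath it is on (over 0.7 of 0.84 rad), the yellow guard is shut and its toggle off (under 0.3 rad), and cast, carton and jar are within 20 mm of where they stood (value of joint each of red_guard, yellow_guard below 0.06 rad and value of joint red_toggle above 0.7 rad and velocity of joint red_guard between -0.1 and 0.1 rad/s and value of joint yellow_toggle below 0.3 rad and distance of each of cast_mid, carton_mid, jar_mid from where it was at the start of the episode below 0.02 m); the robot touches nothing.
It fails at once if the yellow guard is lifted (over 0.15 rad) or its toggle moved (over 0.3 rad) (value of joint yellow_guard above 0.15 rad or value of joint yellow_toggle above 0.3 rad).
It fails at once if the cast, the carton or the jar is lifted, carried or shoved (over 20 mm) (distance of any of cast_mid, carton_mid, jar_mid from where it was at the start of the episode above 0.02 m).
It also fails if it takes over 56 s, if anything falls off the work surface, if the arm or the gripper's body presses on something with over 40 N, if the wrist force passes 120 N, or if a joint passes its speed limit or range.

### The arm

A 6-joint arm with a two-finger parallel gripper is mounted at the origin on the work surface. World frame = base frame: x ahead of the robot, y to its left, z up, the work surface at z = 0. Lengths are in m, angles in rad, forces in N, time in s.
With the tool pointing down it reaches from about 0.275 to 0.775 m from the base axis. Payload 14.6 kg.
Tool frame: the origin (TCP) lies midway between the tips of the shut fingers; the grasp point (between the pads) lies 19 mm behind it; y points along the fingers, x is the direction in which the jaws open and shut, and the axes are right-handed (so a half turn about y gives the same grasp; the last joint's range is limited). The gripper opens to 85 mm and grips with 20 to 120 N. Pads are 22 mm wide; open, the fingers measure 114 mm over their backs; the gripper's body (76 mm by 85 mm) begins 54 mm behind the grasp point. The pads swing forward as they close: fully open they stand 13 mm farther back than shut.
Start: joints at [1.045, 0.263, -0.048, 1.259, 0, 1.415], TCP at [0.19, 0.489, 0.231] pointing down, gripper open.
Joint ranges: [-2.65, 2.65], [-0.89, 1.7], [-1.18, 1.37], [-2.13, 2.11], [-1.35, 1.29], [-3.14, 3.14]. Speed limits (rad/s): [1.89, 1.89, 2.57, 2.79, 3.14, 3.14].

### API

Orientations are given as a 3x3 rotation matrix whose columns are the frame's x, y, z axes.
In Python, from bench import env, viewer gives the robot as it stands.
- The arm moves only by the tool carry_out, never from a script. Its argument "rows" is a list of rows, each a list of 7 numbers: the opening, from 0 (shut) to 1 (fully open), then the shift along the tool's x, y, z in mm, then the turn, a rotation vector about the tool's x, y, z in degrees. In form: [[hand, x, y, z, rx, ry, rz], ...]. A call has 1 to 10 rows; each row is the pose to reach, as a shift and turn from the pose measured when the call began, along the tool's axes at that moment; what a row does not reach only later rows make up. A row lasts 1/12 s, in which the tool goes at most 41.7 mm and 7.16 degrees, less where a joint would pass 70% of its speed; a pose out of reach is approached as far as the arm can. A call with a gripper value outside its range is refused whole. The fingers move at their own pace and stop on an object; "newtons" is the grip in N (left out, the last holds). Time passes only in rows, so rows that repeat a pose let the fingers close. It gives the time, the measured TCP pose, the force and the opening at its end, in the units of the state.
- env.get_state(): the state, without advancing time (a new reading comes with each control period).
- viewer.camera(name): name is "scene" or "top" or "wrist"; returns a dict with "pixels" (400x640x3 uint8, red, green, blue), "depth" (400x640 float32, m along the optical axis (not along the pixel's ray), 0 where there is no reading), "fx", "fy", "cx", "cy" (pixels), "k1" (the pictures are not rectified: a ray, as slopes to the right and down, at radius r is drawn at 1 + k1 r^2 times it, then the intrinsics apply), "cam_to_world" (4x4, takes a point from camera to world coordinates). Camera axes: x right, y down, z forward; pixel columns grow to the right and rows downward; lengths in m; the calibration is good to about 2 mm. A picture is of the moment at which its call begins.
- env.sign_off(): hands the job in, once; it reports no verdict.
The state is a dict: "t": time; "qpos": joint angles; "qvel": joint speeds; "effort": joint torques, N m; "tcp_pos": TCP position; "eef_rot": TCP orientation; "wrist_force": force on the tool from outside, world axes, zero at the start; "torque": the same for the moment, N m; "opening": finger opening in m.
Only numpy, scipy, OpenCV 4.12 (cv2) and the standard library are available. Lean on these libraries where they do the work, as an engineer would, in place of code of your own. Each camera call takes 0.05 s, during which the arm holds its last target.

## Working session

There is one attempt and no reset: what is moved stays moved. The work goes in short steps, Python scripts to look and compute and a tool call to move; the robot and the scene stay as the last step left them, time stands still between calls to the robot, and variables do not carry over. Pictures are saved under pics/ and viewed, and the job is handed in when it is done.

Besides the shell and the picture viewer there is one more tool, called as name([rows], argument=value, ...), one row to a line, values as JSON. carry_out: Moves the arm, as the interface text tells. Its arguments: {"type":"object","properties":{"rows":{"type":"array","items":{"type":"array","items":{"type":"number"}}},"newtons":{"type":"number"}},"required":["rows"]}

```bash
ls; mkdir -p pics
cat > h.py <<'E'
import numpy as np, cv2
from bench import env, viewer
np.set_printoptions(precision=4,suppress=True)
def snap(n,fn=None):
    c=viewer.camera(n)
    if fn: cv2.imwrite('pics/'+fn,cv2.cvtColor(c['pixels'],cv2.COLOR_RGB2BGR))
    np.savez('/tmp/'+n+'.npz',**c)
    return c
def ray(c,u,v):
    xd=(u-c['cx'])/c['fx'];yd=(v-c['cy'])/c['fy'];x,y=xd,yd
    for _ in range(20):
        s=1+c['k1']*(x*x+y*y);x,y=xd/s,yd/s
    return np.array([x,y,1.0])
def onplane(c,u,v,z):
    T=c['cam_to_world'];d=T[:3,:3]@ray(c,u,v);o=T[:3,3];return o+d*(z-o[2])/d[2]
def bydepth(c,u,v):
    T=c['cam_to_world'];d=c['depth'][int(v),int(u)];return T[:3,:3]@(ray(c,u,v)*d)+T[:3,3]
def proj(c,p):
    T=c['cam_to_world'];q=T[:3,:3].T@(np.asarray(p)-T[:3,3]);x,y=q[0]/q[2],q[1]/q[2];s=1+c['k1']*(x*x+y*y)
    return np.array([x*s*c['fx']+c['cx'],y*s*c['fy']+c['cy']])
def cloud(c):
    v,u=np.mgrid[0:400,0:640];r=np.stack(ray_a(c,u,v),-1);T=c['cam_to_world']
    return (r*c['depth'][...,None])@T[:3,:3].T+T[:3,3]
def ray_a(c,u,v):
    xd=(u-c['cx'])/c['fx'];yd=(v-c['cy'])/c['fy'];x,y=xd,yd
    for _ in range(20):
        s=1+c['k1']*(x*x+y*y);x,y=xd/s,yd/s
    return x,y,np.ones_like(x)
E
python3 - <<'E'
from h import *
print(env.get_state())
for n in('scene','top','wrist'):
    c=snap(n,n+'0.png');print(n,c['cam_to_world'],c['fx'],c['k1'])
E
```

```text
pics
{'t': 0.0, 'qpos': array([ 1.0447,  0.2635, -0.0489,  1.2594, -0.    ,  1.4155]), 'qvel': array([ 0.0001,  0.0004,  0.0004, -0.0003, -0.0004, -0.0006]), 'effort': array([ -0.0001, -63.7608,  38.4564,   0.0138,  -0.0002,   0.    ]), 'tcp_pos': array([0.1901, 0.4891, 0.2308]), 'eef_rot': array([[ 0.3624, -0.0005, -0.932 ],
       [ 0.932 , -0.0009,  0.3624],
       [-0.001 , -1.    ,  0.0001]]), 'wrist_force': array([-0.555 , -0.4106, -0.0906]), 'torque': array([-0.0046, -0.0025,  0.0043]), 'opening': 0.08535588373378354}
scene [[ 0.8232  0.4226 -0.3792  1.0146]
 [ 0.5674 -0.6359  0.5231 -0.5817]
 [-0.02   -0.6458 -0.7633  0.953 ]
 [ 0.      0.      0.      1.    ]] 433.6337229468437 -0.08286938618013999
top [[ 0.0257 -0.9867  0.1605  0.426 ]
 [-0.9996 -0.0271 -0.0065 -0.0033]
 [ 0.0108 -0.1602 -0.987   1.1129]
 [ 0.      0.      0.      1.    ]] 394.35677504053433 -0.020999410045375963
wrist [[ 0.3625  0.8982  0.2486  0.1271]
 [ 0.932  -0.3492 -0.0974  0.5118]
 [-0.0006  0.267  -0.9637  0.3726]
 [ 0.      0.      0.      1.    ]] 297.72428102140657 -0.01128947957722611
```

View pics/scene0.png

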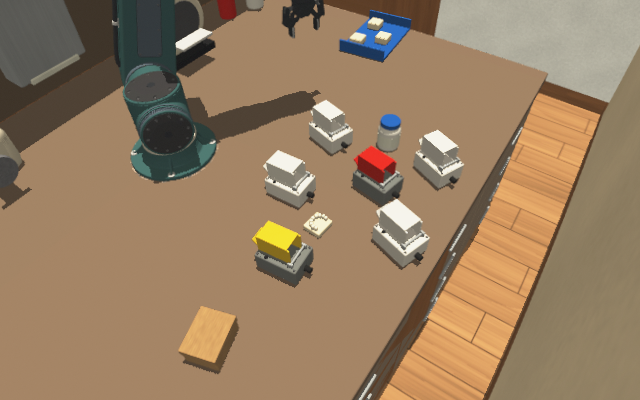

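View pics/top0.png

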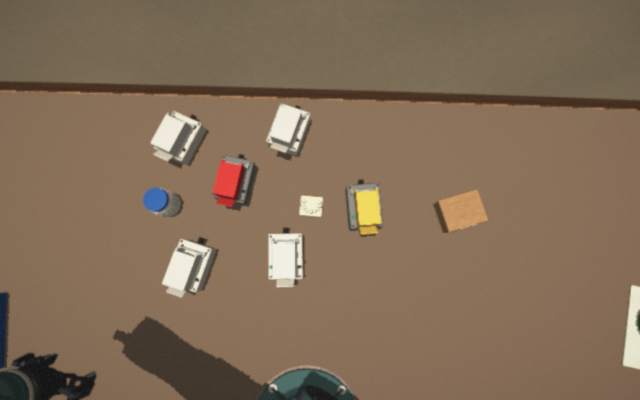

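View pics/wrist0.png

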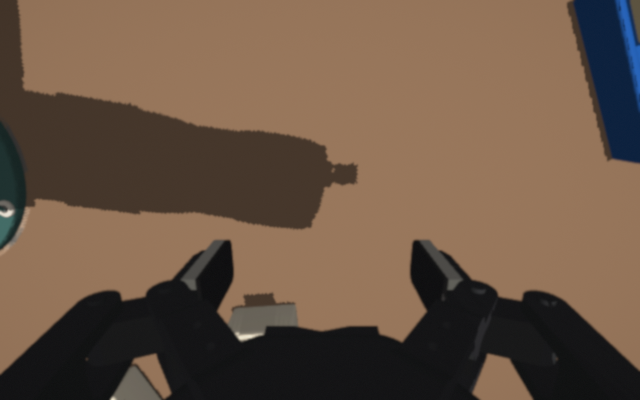

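The red-guarded box is at scene (377,170) and top (231,182). Possible confusions are the white look-alikes at top (177,137), (288,129), (188,267), (285,258), and the yellow one at (365,208). The only red hood is at (231,182).

Run:
```python
from h import *
for n in('top','scene'):
    c=dict(np.load('/tmp/%s.npz'%n));P=cloud(c);hsv=cv2.cvtColor(c['pixels'],cv2.COLOR_RGB2HSV)
    H,S,V=cv2.split(hsv)
    m=((H<8)|(H>172))&(S>150)&(V>60)
    if n=='scene': m[:100]=0
    nl,lab,st,ce=cv2.connectedComponentsWithStats(m.astype(np.uint8))
    i=1+np.argmax(st[1:,4]);m=lab==i;print(n,st[i],ce[i])
    Q=P[m&(c['depth']>0)];print('zpct',np.percentile(Q[:,2],[2,25,50,75,98]))
    R=Q[(Q[:,2]>0.112)&(Q[:,2]<.125)];
    r=cv2.minAreaRect((R[:,:2]*1000).astype(np.float32));print('roof',len(R),r,cv2.boxPoints(r))
    T=Q[Q[:,2]<0.095];print('low',T.mean(0) if len(T) else 0)
    # neighbourhood
    u,v=ce[i];cr=c['pixels'][int(v)-50:int(v)+50,int(u)-65:int(u)+65]
    cv2.imwrite('pics/crop_%s.png'%n,cv2.cvtColor(cv2.resize(cr,None,fx=6,fy=6,interpolation=cv2.INTER_CUBIC),cv2.COLOR_RGB2BGR))
    # box top z~0.06 around
    ctr=Q.mean(0)[:2]
    B=P[(abs(P[...,2]-.06)<.004)&(np.hypot(P[...,0]-ctr[0],P[...,1]-ctr[1])<.085)]
    print('boxtop',len(B)); r=cv2.minAreaRect((B[:,:2]*1000).astype(np.float32));print(r)
```

```text
top [213 160  31  47 995] [227.7819 182.8734]
zpct [0.0707 0.1088 0.1177 0.1192 0.122 ]
roof 734 ((628.7852783203125, 220.4602508544922), (57.08407211303711, 89.2746810913086), 79.71897888183594) [[579.7706 200.3432]
 [667.6119 184.4098]
 [677.8    240.5773]
 [589.9587 256.5107]]
low [0.5886 0.2233 0.0777]
boxtop 371
((641.1055297851562, 217.86550903320312), (90.07675170898438, 119.52732849121094), 79.27074432373047)
scene [354 146  43  37 908] [374.8161 163.0914]
zpct [0.0615 0.0867 0.1133 0.1189 0.1217]
roof 471 ((627.8604125976562, 221.3582763671875), (60.141422271728516, 95.83638000488281), 80.2676773071289) [[575.5485 199.8207]
 [670.0057 183.62  ]
 [680.1723 242.8959]
 [585.7151 259.0966]]
low [0.6238 0.2149 0.0749]
boxtop 440
((638.7118530273438, 218.00845336914062), (91.59040832519531, 122.37886047363281), 80.48336791992188)
```

View pics/crop_top.png

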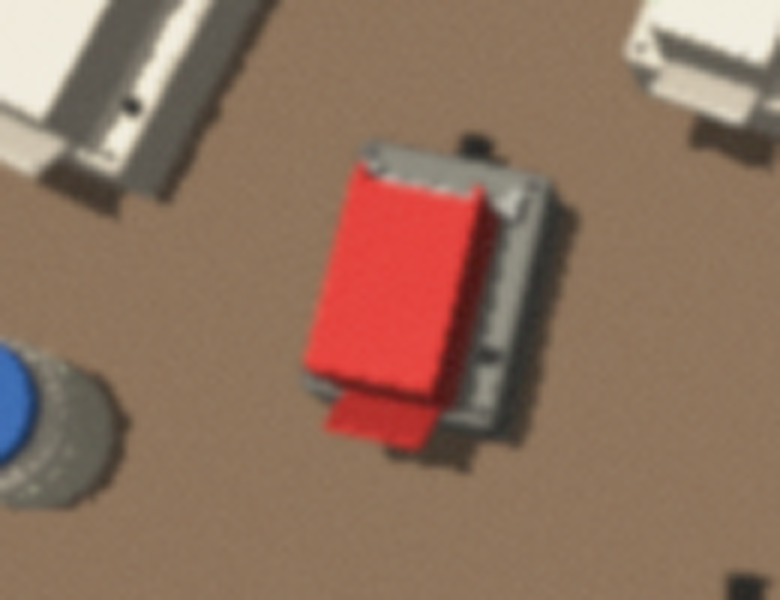

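View pics/crop_scene.png

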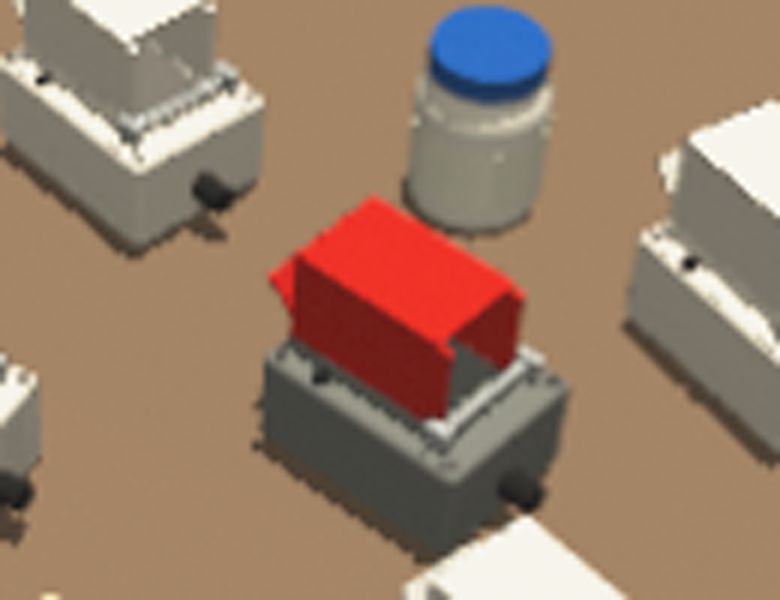

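The top crop shows one red hood with its tab at lower left, facing the robot, on the grey box. That confirms the choice, and the measured sizes match (roof 57 x 89–96, box 90 x 120, roof z 0.119). Next I'll set up the box frame and plan the moves.

```bash
cat >> h.py <<'E'
from scipy.spatial.transform import Rotation as Ro
YAW=np.radians(-10.0);C=np.array([.6395,.2185,0.])
EX=np.array([np.cos(YAW),np.sin(YAW),0]);EY=np.array([-np.sin(YAW),np.cos(YAW),0]);EZ=np.array([0,0,1.])
def w2b(p): d=np.asarray(p)-C; return np.array([d@EX,d@EY,d[2]])*1000
def b2w(b): b=np.asarray(b)/1000; return C+b[0]*EX+b[1]*EY+b[2]*EZ
def target(b,beta):
    b_=np.radians(beta);y=np.cos(b_)*EX-np.sin(b_)*EZ;x=EY;return b2w(b),np.stack([x,y,np.cross(x,y)],1)
def plan(*bs):
    s=env.get_state();p0,R0=s['tcp_pos'],s['eef_rot']
    print('t',s['t'],'box tcp',w2b(p0),'beta',np.degrees(np.arcsin(-R0[2,1])),'F(box)',[round(float(s['wrist_force']@e),1) for e in(EX,EY,EZ)],'q',s['qpos'],s['opening'])
    for *b,be in bs:
        p,R=target(b,be);print(b,be,p,'->',np.round(R0.T@(p-p0)*1000,1),np.round(np.degrees(Ro.from_matrix(R0.T@R).as_rotvec()),1))
E
python3 - <<'E'
from h import *
c=dict(np.load('/tmp/top.npz'))
for n,u,v,z in[('white1',188,267,.118),('white2',285,258,.118),('jar',156,200,.1),('whiteback',177,137,.118),('wb2',288,129,.118),('cast',311,206,.03)]:
    p=onplane(c,u,v,z);print(n,p,w2b(p))
plan((-150,0,210,90),(-150,0,200,45),(-130,0,120,45))
E
```

```text
white1 [0.4019 0.3037 0.118 ] [-248.7759   42.6849  118.    ]
white2 [0.4305 0.0639 0.118 ] [-178.961  -188.5555  118.    ]
jar [0.5702 0.4056 0.1   ] [-100.7108  172.1808  100.    ]
whiteback [0.7357 0.3585 0.118 ] [ 70.407  154.6138 118.    ]
wb2 [0.7656 0.0689 0.118 ] [ 150.1646 -125.4707  118.    ]
cast [0.5752 0.0033 0.03  ] [ -25.9872 -223.1386   30.    ]
t 0.15 box tcp [-489.5466  188.5163  230.9402] beta 89.95480992286608 F(box) [0.0, -0.4, 0.5] q [ 1.0447  0.2634 -0.0487  1.2594  0.      1.4155] 0.08558219224099106
[-150, 0, 210] 90 [0.4918 0.2445 0.21  ] -> [-118.7   21.  -369.8] [ -0.  -11.2  -0. ]
[-150, 0, 200] 45 [0.4918 0.2445 0.2   ] -> [-118.7   31.  -369.8] [-44.9 -10.6  -4.5]
[-130, 0, 120] 45 [0.5115 0.2411 0.12  ] -> [-114.7  111.  -389.4] [-44.9 -10.6  -4.5]
```

Run:
```python
from h import *
for n in('top','scene'):
    c=dict(np.load('/tmp/%s.npz'%n));P=cloud(c).reshape(-1,3)
    d=P-C;B=np.stack([d@EX,d@EY,d[:,2]],1)*1000
    for lo,hi in((20,64),(64,105),(105,130)):
        m=(B[:,2]>lo)&(B[:,2]<hi)&(B[:,0]>-330)&(B[:,0]<-130)&(B[:,1]>-60)&(B[:,1]<130)
        Q=B[m];print(n,lo,hi,len(Q));
        if len(Q)>5: print(cv2.boxPoints(cv2.minAreaRect(Q[:,:2].astype(np.float32))))
```

```text
top 20 64 762
[[-318.5302   38.9999]
 [-276.6308  -34.7881]
 [-150.7657   36.6825]
 [-192.665   110.4705]]
top 64 105 384
[[-328.6782   92.9499]
 [-327.9826   20.3026]
 [-195.4879   21.5713]
 [-196.1835   94.2186]]
top 105 130 875
[[-308.7069   41.1348]
 [-214.7883   30.2402]
 [-208.1694   87.2996]
 [-302.088    98.1942]]
scene 20 64 743
[[-314.8172   19.2028]
 [-174.8853    6.2121]
 [-166.5702   95.78  ]
 [-306.5021  108.7707]]
scene 64 105 334
[[-326.8144   42.3263]
 [-201.2242   17.9825]
 [-187.0681   91.0139]
 [-312.6584  115.3577]]
scene 105 130 390
[[-311.8936   36.7683]
 [-214.1671   26.8852]
 [-208.0086   87.7813]
 [-305.7351   97.6644]]
```

carry_out([
  [0,-120,20,-370,-20,-11,-2],
  [0,-120,20,-370,-20,-11,-2],
  [0,-120,20,-370,-20,-11,-2],
  [0,-120,20,-370,-20,-11,-2],
  [0,-120,20,-370,-20,-11,-2],
  [0,-120,20,-370,-20,-11,-2],
  [0,-120,20,-370,-20,-11,-2],
  [0,-120,20,-370,-20,-11,-2],
  [0,-120,20,-370,-20,-11,-2],
  [0,-120,20,-370,-20,-11,-2],
])

```text
t: 0.98
tcp_pos: [0.4945, 0.24, 0.2108]
eef_rot: [[0.179, 0.338, -0.924], [0.984, -0.062, 0.168], [-0.0, -0.939, -0.344]]
wrist_force: [-0.9, -0.4, 0.0]
opening: 0.0002
```

Run:
```python
from h import *
plan((-150,-5,200,55),(-120,-5,120,55),(-105,-5,55,55))
```

```text
t 0.9833 box tcp [-146.4886   -3.9896  210.7627] beta 69.8977207699938 F(box) [-0.8, -0.6, 0.0] q [ 0.4023  0.1286 -0.347   0.7986 -0.1903  0.5535] 0.00019204013394147793
[-150, -5, 200] 55 [0.4909 0.2396 0.2   ] -> [-1.   8.9  7. ] [-14.9  -0.3  -0.1]
[-120, -5, 120] 55 [0.5205 0.2344 0.12  ] -> [-0.9 94.3  6.3] [-14.9  -0.3  -0.1]
[-105, -5, 55] 55 [0.5352 0.2318 0.055 ] -> [ -0.8 160.5  14.6] [-14.9  -0.3  -0.1]
```

carry_out([
  [0,-1,9,7,-7,0,0],
  [0,-1,9,7,-15,0,0],
  [0,-1,50,7,-15,0,0],
  [0,-1,94,6,-15,0,0],
  [0,-1,130,10,-15,0,0],
  [0,-1,160,14,-15,0,0],
  [0,-1,160,14,-15,0,0],
])

```text
t: 1.57
tcp_pos: [0.5334, 0.2299, 0.0498]
eef_rot: [[0.179, 0.559, -0.809], [0.984, -0.106, 0.145], [-0.005, -0.822, -0.569]]
wrist_force: [-2.4, -0.5, -1.8]
opening: -0.0002
```

Run:
```python
from h import *
c=snap('scene','scene1.png');cr=c['pixels'][60:260,250:480]
cv2.imwrite('pics/s1.png',cv2.cvtColor(cv2.resize(cr,None,fx=3,fy=3,interpolation=cv2.INTER_CUBIC),cv2.COLOR_RGB2BGR))
plan((-82,-5,62,55),(-77,-5,68,55),(-68,-5,105,55),(-48,-5,136,55),(-18,-5,158,55),(9,-5,168,55),(28,-5,170,55))
```

```text
t 1.6167 box tcp [-106.0156   -6.5746   52.7532] beta 55.19318692660246 F(box) [-0.6, 1.0, 1.4] q [ 0.4296  0.2943 -0.8117 -0.0515 -0.3358  0.5193] -0.00013162598800868424
[-82, -5, 62] 55 [0.5579 0.2278 0.062 ] -> [  1.7   6.1 -25. ] [-0.2 -0.1 -0.4]
[-77, -5, 68] 55 [0.5628 0.2269 0.068 ] -> [  1.7   4.  -32.5] [-0.2 -0.1 -0.4]
[-68, -5, 105] 55 [0.5717 0.2254 0.105 ] -> [  1.6 -21.2 -61. ] [-0.2 -0.1 -0.4]
[-48, -5, 136] 55 [0.5914 0.2219 0.136 ] -> [  1.6 -35.2 -95.1] [-0.2 -0.1 -0.4]
[-18, -5, 158] 55 [0.6209 0.2167 0.158 ] -> [   1.7  -36.2 -132.3] [-0.2 -0.1 -0.4]
[9, -5, 168] 55 [0.6475 0.212  0.168 ] -> [   1.8  -29.  -160.2] [-0.2 -0.1 -0.4]
[28, -5, 170] 55 [0.6662 0.2087 0.17  ] -> [   1.9  -19.8 -177. ] [-0.2 -0.1 -0.4]
```

View pics/s1.png

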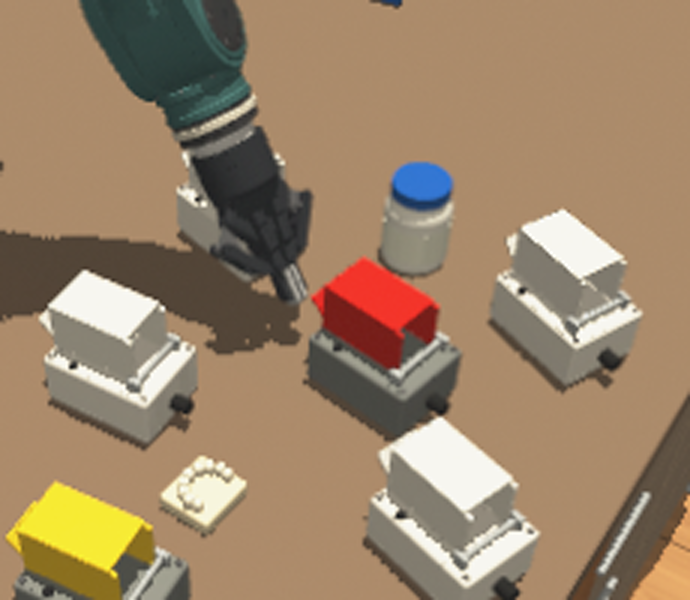

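The fingertip (crop pixel (290,290)) is just in front of the red tab at (318,300) and clear of the white box. Now I'll go under the tab and start lifting.

carry_out([
  [0,2,6,-13,0,0,0],
  [0,2,6,-25,0,0,0],
  [0,2,4,-32,0,0,0],
  [0,2,-4,-42,0,0,0],
  [0,2,-12,-51,0,0,0],
  [0,2,-21,-61,0,0,0],
  [0,2,-21,-61,0,0,0],
])

```text
t: 2.2
tcp_pos: [0.5734, 0.2265, 0.1098]
eef_rot: [[0.179, 0.566, -0.805], [0.984, -0.104, 0.147], [-0.001, -0.818, -0.575]]
wrist_force: [-0.3, 0.7, 1.0]
opening: 0.0003
```

Run:
```python
from h import *
c=snap('scene','scene2.png');cr=c['pixels'][80:230,290:460]
cv2.imwrite('pics/s2.png',cv2.cvtColor(cv2.resize(cr,None,fx=4,fy=4,interpolation=cv2.INTER_CUBIC),cv2.COLOR_RGB2BGR))
plan((-48,-5,136,55),(-18,-5,158,55),(9,-5,168,55),(28,-5,170,55))
```

```text
t 2.25 box tcp [-67.1452  -3.8639 108.1177] beta 54.97519990464037 F(box) [-0.7, 0.7, -0.1] q [ 0.3882  0.2454 -0.6683  0.1242 -0.3151  0.4815] -9.158016262571345e-05
[-48, -5, 136] 55 [0.5914 0.2219 0.136 ] -> [ -1.1 -11.8 -31.7] [ 0.  -0.2 -0.3]
[-18, -5, 158] 55 [0.6209 0.2167 0.158 ] -> [ -0.9 -12.6 -68.9] [ 0.  -0.2 -0.3]
[9, -5, 168] 55 [0.6475 0.212  0.168 ] -> [ -0.8  -5.3 -96.7] [ 0.  -0.2 -0.3]
[28, -5, 170] 55 [0.6662 0.2087 0.17  ] -> [  -0.7    3.9 -113.4] [ 0.  -0.2 -0.3]
```

View pics/s2.png

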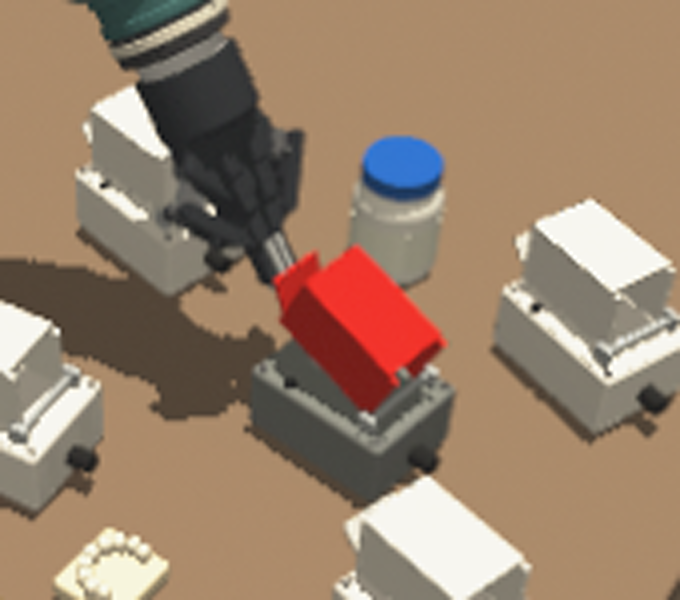

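The guard is rising, with the finger behind the tab at (285,275). I'll continue along the arc.

carry_out([
  [0,-1,-7,-16,0,0,0],
  [0,-1,-12,-32,0,0,0],
  [0,-1,-13,-50,0,0,0],
  [0,-1,-13,-69,0,0,0],
  [0,-1,-9,-83,0,0,0],
  [0,-1,-5,-97,0,0,0],
  [0,-1,-1,-105,0,0,0],
  [0,-1,4,-114,0,0,0],
  [0,-1,4,-114,0,0,0],
])

```text
t: 3.0
tcp_pos: [0.6677, 0.2081, 0.1704]
eef_rot: [[0.18, 0.565, -0.805], [0.984, -0.104, 0.147], [-0.001, -0.819, -0.574]]
wrist_force: [-0.8, -0.6, -0.3]
opening: -0.0006
```

Run:
```python
from h import *
c=snap('scene','scene3.png');cr=c['pixels'][60:230,290:490]
cv2.imwrite('pics/s3.png',cv2.cvtColor(cv2.resize(cr,None,fx=3.5,fy=3.5,interpolation=cv2.INTER_CUBIC),cv2.COLOR_RGB2BGR))
plan((-60,-5,210,65),(-60,-60,200,90))
```

```text
t 3.05 box tcp [ 28.6159  -5.4587 169.9378] beta 54.99552415403742 F(box) [0.0, 0.4, -0.5] q [ 0.294   0.2822 -0.407   0.325  -0.2664  0.3977] -2.7790161842132896e-05
[-60, -5, 210] 65 [0.5795 0.224  0.21  ] -> [ -0.1 -83.6  49.6] [10.  -0.3 -0.2]
[-60, -60, 200] 90 [0.57   0.1698 0.2   ] -> [-55.1 -75.2  55.1] [35.  -0.3 -0.2]
```

View pics/s3.png

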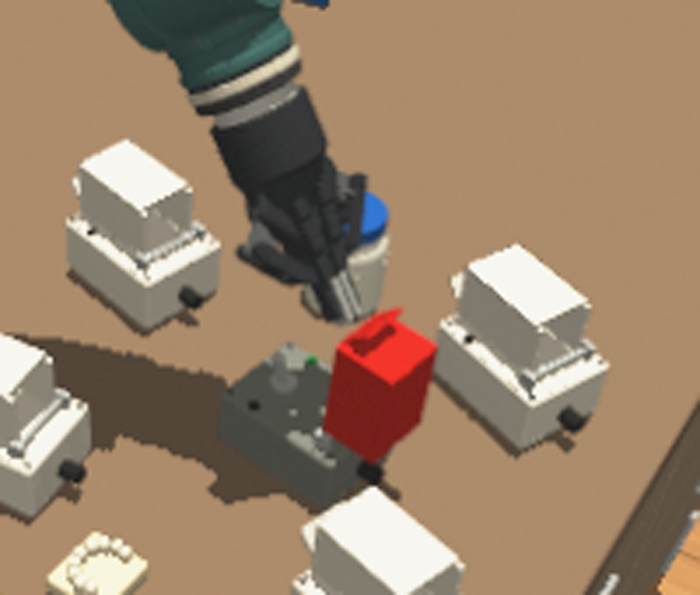

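The guard stands fully back, with the toggle exposed at crop (290,365) and the green dot at (312,360). I'll retreat and go to the black-dot side.

carry_out([
  [0,0,-20,15,0,0,0],
  [0,0,-45,35,5,0,0],
  [0,-25,-75,55,12,0,0],
  [0,-55,-75,55,18,0,0],
  [0,-55,-75,55,25,0,0],
  [0,-55,-75,55,25,0,0],
])

```text
t: 3.55
tcp_pos: [0.5706, 0.1686, 0.2006]
eef_rot: [[0.182, 0.164, -0.969], [0.983, -0.032, 0.179], [-0.002, -0.986, -0.168]]
wrist_force: [-0.5, -0.2, -1.0]
opening: 0.0003
```

Run:
```python
from h import *
c=snap('scene','scene4.png');cr=c['pixels'][110:210,320:440]
cv2.imwrite('pics/s4.png',cv2.cvtColor(cv2.resize(cr,None,fx=6,fy=6,interpolation=cv2.INTER_CUBIC),cv2.COLOR_RGB2BGR))
d=snap('top')
def b(th): return (-28,42*np.sin(th-.42),60+42*np.cos(th-.42))
for t in(0,.84): print(t,proj(c,b2w(b(t))),(proj(c,b2w(b(t)))-[320,110])*6)
print('pivot',(proj(c,b2w((-28,0,60)))-[320,110])*6)
plan((-28,-55,120,80),(-28,-55,83,80),(-28,-30,83,80),(-28,-5,83,80))
```

```text
0 [367.6841 162.9503] [286.1046 317.7018]
0.84 [375.5062 156.8716] [333.0374 281.2293]
pivot [304.3999 356.9037]
t 3.65 box tcp [-58.9108 -59.8435 199.0091] beta 79.90836149234069 F(box) [-0.5, -0.9, 0.5] q [ 0.1833  0.2854 -0.1223  0.999  -0.0642  0.3594] -0.00020750145154041895
[-28, -55, 120] 80 [0.6024 0.1692 0.12  ] -> [  5.2  83.2 -16.6] [ 0.1 -0.4 -0.2]
[-28, -55, 83] 80 [0.6024 0.1692 0.083 ] -> [  5.3 119.6 -10.1] [ 0.1 -0.4 -0.2]
[-28, -30, 83] 80 [0.6067 0.1938 0.083 ] -> [ 30.3 119.5  -9.9] [ 0.1 -0.4 -0.2]
[-28, -5, 83] 80 [0.6111 0.2184 0.083 ] -> [ 55.3 119.5  -9.7] [ 0.1 -0.4 -0.2]
```

View pics/s4.png

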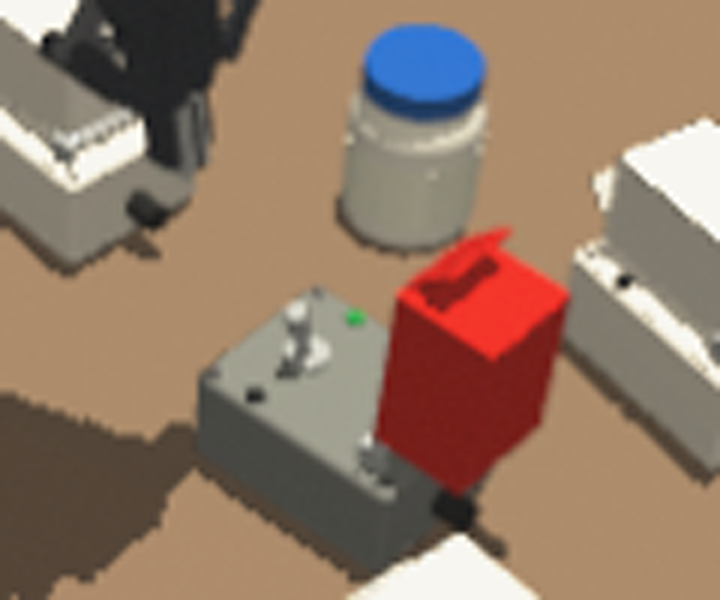

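The bat is visible with its tip at crop (297,308), leaning to the black-dot side. The off-state prediction was (286,318), so they agree within 2 px at original scale. Going down beside it and sweeping toward green.

carry_out([
  [0,5,40,-17,0,0,0],
  [0,5,80,-17,0,0,0],
  [0,5,119,-10,0,0,0],
  [0,5,119,-10,0,0,0],
  [0,18,119,-10,0,0,0],
  [0,28,119,-10,0,0,0],
  [0,36,119,-10,0,0,0],
  [0,43,119,-10,0,0,0],
  [0,48,119,-10,0,0,0],
  [0,48,119,-10,0,0,0],
])

```text
t: 4.48
tcp_pos: [0.6104, 0.2126, 0.0845]
eef_rot: [[0.179, 0.174, -0.968], [0.984, -0.033, 0.176], [-0.001, -0.984, -0.177]]
wrist_force: [0.8, -0.3, -0.9]
opening: 0.0
```

Run:
```python
from h import *
c=snap('scene','scene5.png');cr=c['pixels'][90:210,320:440]
cv2.imwrite('pics/s5.png',cv2.cvtColor(cv2.resize(cr,None,fx=5,fy=5,interpolation=cv2.INTER_CUBIC),cv2.COLOR_RGB2BGR))
plan((-28,-5,83,80))
```

```text
t 4.5333 box tcp [-27.729  -11.4879  84.1695] beta 79.85103226974718 F(box) [0.1, -0.0, -0.0] q [ 0.2409  0.4433 -0.2031  0.763  -0.0734  0.4156] -0.00031992896258415044
[-28, -5, 83] 80 [0.6111 0.2184 0.083 ] -> [6.5 1.1 0.5] [ 0.1 -0.3 -0.1]
```

View pics/s5.png

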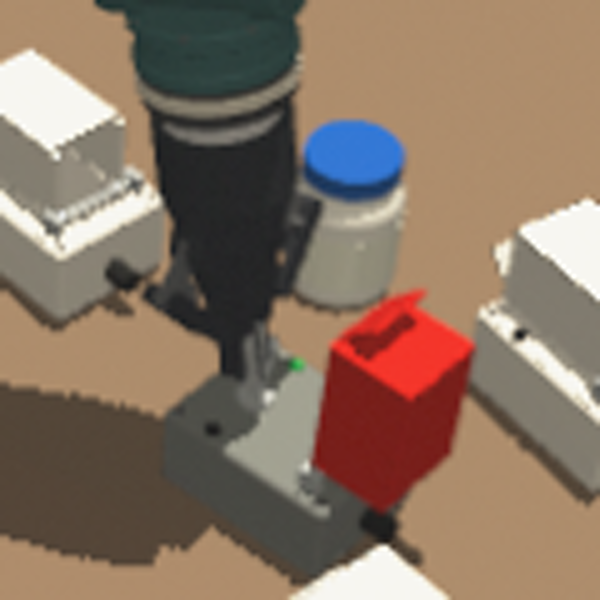

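carry_out([
  [0,3,1,0,0,0,0],
  [0,6,1,0,0,0,0],
  [0,8,1,0,0,0,0],
  [0,8,1,0,0,0,0],
])

```text
t: 4.87
tcp_pos: [0.6117, 0.2196, 0.083]
eef_rot: [[0.18, 0.173, -0.968], [0.984, -0.034, 0.177], [-0.002, -0.984, -0.176]]
wrist_force: [-0.5, -3.2, 0.4]
opening: -0.0002
```

Run:
```python
from h import *
plan((-28,-5,83,80))
```

```text
t 4.8667 box tcp [-27.5209  -3.7649  82.979 ] beta 79.8639123659069 F(box) [0.1, -3.3, 0.4] q [ 0.253   0.4514 -0.1923  0.7673 -0.0761  0.4277] -0.00017284612029958124
[-28, -5, 83] 80 [0.6111 0.2184 0.083 ] -> [-1.2 -0.1  0.5] [ 0.1 -0.3 -0.2]
```

carry_out([
  [0,2,0,0,0,0,0],
  [0,4,0,0,0,0,0],
  [0,4,0,0,0,0,0],
])

```text
t: 5.12
tcp_pos: [0.6119, 0.2208, 0.0827]
eef_rot: [[0.183, 0.172, -0.968], [0.983, -0.04, 0.178], [-0.008, -0.984, -0.176]]
wrist_force: [-3.8, -20.4, 6.0]
opening: -0.0002
```

Run:
```python
from h import *
plan((-28,-5,83,80))
```

```text
t 5.1167 box tcp [-27.5541  -2.5131  82.7418] beta 79.85299654992029 F(box) [-0.2, -20.7, 6.0] q [ 0.2575  0.4545 -0.1872  0.7721 -0.0824  0.4339] -0.00019878770858733013
[-28, -5, 83] 80 [0.6111 0.2184 0.083 ] -> [-2.5 -0.3  0.4] [ 0.1 -0.4 -0.5]
```

The force jumped to 21 N, so the toggle is against its stop. Back off and rise.

carry_out([
  [0,-12,0,0,0,0,0],
  [0,-25,0,0,0,0,0],
  [0,-30,-40,10,0,0,0],
  [0,-30,-80,20,0,0,0],
  [0,-30,-120,30,0,0,0],
  [0,-30,-160,30,0,0,0],
  [0,-30,-160,30,0,0,0],
])

```text
t: 5.7
tcp_pos: [0.5509, 0.2035, 0.243]
eef_rot: [[0.182, 0.181, -0.966], [0.983, -0.037, 0.178], [-0.003, -0.983, -0.185]]
wrist_force: [0.9, 0.7, 0.1]
opening: 0.0005
```

Run:
```python
from h import *
c=snap('scene','scene6.png');cr=c['pixels'][110:210,320:440]
cv2.imwrite('pics/s6.png',cv2.cvtColor(cv2.resize(cr,None,fx=6,fy=6,interpolation=cv2.INTER_CUBIC),cv2.COLOR_RGB2BGR))
# guard top points
P=cloud(c).reshape(-1,3);H,S,V=[a.ravel() for a in cv2.split(cv2.cvtColor(c['pixels'],cv2.COLOR_RGB2HSV))]
d=P-C;B=np.stack([d@EX,d@EY,d[:,2]],1)*1000
m=((H<8)|(H>172))&(S>150)&(abs(B[:,0])<130)&(abs(B[:,1])<60)&(B[:,2]>40)
Q=B[m];print(len(Q),np.percentile(Q,[1,50,99],axis=0))
for z in range(60,190,15):
    q=Q[abs(Q[:,2]-z)<7]
    if len(q): print(z,q[:,0].min(),q[:,0].max(),q[:,1].min(),q[:,1].max())
plan((20,0,250,75),(118,0,250,75),(118,0,155,75),(40,0,155,75))
```

```text
919 [[ 37.128  -29.4922  73.9359]
 [ 71.295  -23.036  142.2519]
 [ 92.5484  25.3056 183.9913]]
60 42.625165289997 55.0657537082464 -19.5735654312104 -17.024431566012115
75 35.85004602848053 89.1193957726683 -30.124237276694043 13.9803920944873
90 34.084387866783075 90.6405088964833 -29.470962164649993 22.25173472837741
105 36.23778304527424 91.7949373036058 -29.484956835110214 27.016879992308585
120 36.531988489780105 92.04103871879646 -29.640844613644834 25.63813083076051
135 36.704868379351474 92.43344516599218 -30.239719560551087 25.401278892700656
150 36.89233809079996 93.72687414871453 -29.251129309723815 23.453449740302602
165 37.8720201025117 93.14235168340896 -30.494012833653997 28.540767886462866
180 46.74912351907379 62.08502653539543 -24.232275191625757 20.77852528957779
t 5.75 box tcp [-84.5479 -30.349  239.5828] beta 79.50065368788695 F(box) [1.2, 0.4, -0.7] q [ 0.2545  0.2564 -0.0532  1.0967 -0.0812  0.4306] 1.4976542593113296e-05
[20, 0, 250] 75 [0.6592 0.215  0.25  ] -> [  31.2    8.6 -104.5] [-4.5 -0.4 -0.4]
[118, 0, 250] 75 [0.7557 0.198  0.25  ] -> [  32.1   26.5 -200.8] [-4.5 -0.4 -0.4]
[118, 0, 155] 75 [0.7557 0.198  0.155 ] -> [  32.5  119.9 -183.5] [-4.5 -0.4 -0.4]
[40, 0, 155] 75 [0.6789 0.2116 0.155 ] -> [  31.8  105.7 -106.8] [-4.5 -0.4 -0.4]
```

View pics/s6.png

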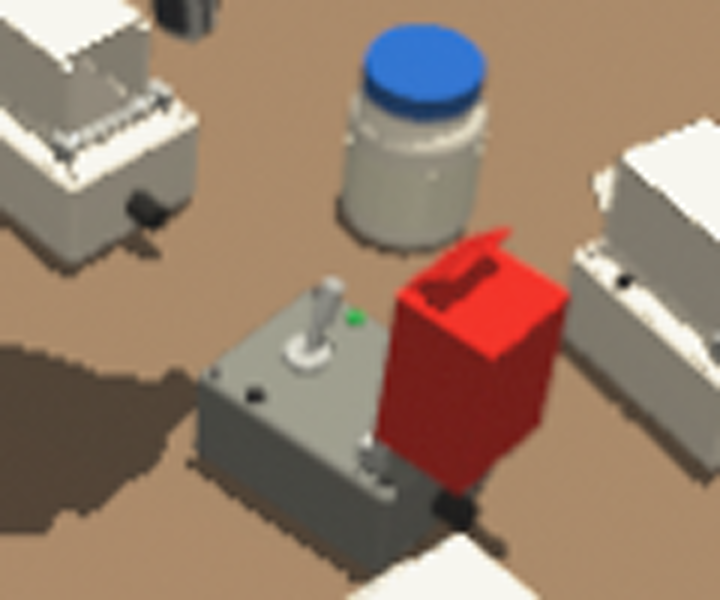

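The toggle is over to green: tip at (333,287), predicted (333,281). The guard is still back, with its roof at box x≈93. Next I'll reach over and behind the roof.

carry_out([
  [0,32,5,-35,-4,0,0],
  [0,32,10,-70,-4,0,0],
  [0,32,15,-105,-4,0,0],
  [0,32,20,-145,-4,0,0],
  [0,32,26,-180,-4,0,0],
  [0,32,26,-205,-4,0,0],
  [0,32,26,-205,-4,0,0],
  [0,32,26,-205,-4,0,0],
])

```text
t: 6.42
tcp_pos: [0.7605, 0.1961, 0.2491]
eef_rot: [[0.183, 0.243, -0.952], [0.983, -0.05, 0.176], [-0.005, -0.969, -0.248]]
wrist_force: [-0.8, 0.3, 0.2]
opening: 0.0001
```

Run:
```python
from h import *
plan((120,0,200,75),(120,0,155,75),(116,0,152,70),(40,0,155,75))
```

```text
t 6.4167 box tcp [123.0885  -1.0394 249.0864] beta 75.61503435961765 F(box) [-0.9, 0.2, 0.2] q [ 0.1829  0.5677  0.4617  1.2315 -0.0936  0.3557] 8.09903765852419e-05
[120, 0, 200] 75 [0.7577 0.1977 0.2   ] -> [ 1.2 46.8 15.2] [-0.6 -0.5 -0.4]
[120, 0, 155] 75 [0.7577 0.1977 0.155 ] -> [ 1.5 90.4 26.4] [-0.6 -0.5 -0.4]
[116, 0, 152] 70 [0.7537 0.1984 0.152 ] -> [ 1.4 92.3 31. ] [-5.6 -0.5 -0.4]
[40, 0, 155] 75 [0.6789 0.2116 0.155 ] -> [  0.7  70.5 103.9] [-0.6 -0.5 -0.4]
```

carry_out([
  [0,1,30,7,0,0,0],
  [0,1,60,15,0,0,0],
  [0,1,90,24,0,0,0],
  [0,1,90,24,0,0,0],
])

```text
t: 6.75
tcp_pos: [0.7553, 0.1963, 0.1488]
eef_rot: [[0.183, 0.233, -0.955], [0.983, -0.051, 0.176], [-0.008, -0.971, -0.239]]
wrist_force: [-0.7, -0.7, -1.1]
opening: -0.0002
```

Run:
```python
from h import *
c=snap('scene','scene7.png');cr=c['pixels'][60:210,310:470]
cv2.imwrite('pics/s7.png',cv2.cvtColor(cv2.resize(cr,None,fx=4,fy=4,interpolation=cv2.INTER_CUBIC),cv2.COLOR_RGB2BGR))
plan((100,0,155,75),(70,0,160,75),(40,0,166,75),(20,0,170,75),(20,0,220,75))
```

```text
t 6.8 box tcp [119.4276  -1.2762 152.8547] beta 75.95691986540986 F(box) [0.1, -0.2, 0.7] q [ 0.1842  0.5833  0.2325  0.9932 -0.0935  0.3567] 5.9074708069926995e-05
[100, 0, 155] 75 [0.738  0.2011 0.155 ] -> [ 1.1 -6.8 18.3] [-1.  -0.4 -0.5]
[70, 0, 160] 75 [0.7084 0.2063 0.16  ] -> [  0.8 -18.9  46.2] [-1.  -0.4 -0.5]
[40, 0, 166] 75 [0.6789 0.2116 0.166 ] -> [  0.4 -32.   73.9] [-1.  -0.4 -0.5]
[20, 0, 170] 75 [0.6592 0.215  0.17  ] -> [  0.2 -40.8  92.3] [-1.  -0.4 -0.5]
[20, 0, 220] 75 [0.6592 0.215  0.22  ] -> [ -0.1 -89.3  80.2] [-1.  -0.4 -0.5]
```

View pics/s7.png

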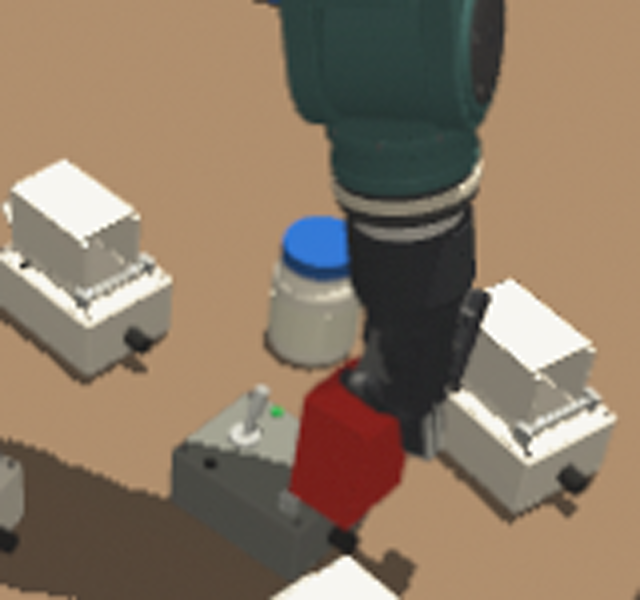

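The finger is behind the roof, at (425,440). Pulling it forward.

carry_out([
  [0,1,-7,18,0,0,0],
  [0,1,-12,32,0,0,0],
  [0,1,-19,46,0,0,0],
  [0,1,-26,60,0,0,0],
  [0,0,-32,74,0,0,0],
  [0,0,-38,84,0,0,0],
  [0,0,-42,90,0,0,0],
  [0,0,-42,90,0,0,0],
  [0,0,-75,82,0,0,0],
  [0,0,-90,80,0,0,0],
])

```text
t: 7.63
tcp_pos: [0.6601, 0.2151, 0.2236]
eef_rot: [[0.183, 0.239, -0.954], [0.983, -0.05, 0.176], [-0.006, -0.97, -0.244]]
wrist_force: [0.6, 0.0, 1.7]
opening: -0.0003
```

Run:
```python
from h import *
c=snap('scene','scene8.png');cr=c['pixels'][60:210,310:470]
cv2.imwrite('pics/s8.png',cv2.cvtColor(cv2.resize(cr,None,fx=4,fy=4,interpolation=cv2.INTER_CUBIC),cv2.COLOR_RGB2BGR))
plan((-130,0,260,75))
```

```text
t 7.6833 box tcp [ 21.7302   0.777  226.4201] beta 75.63539360995956 F(box) [-0.2, 0.4, 3.0] q [ 0.2419  0.4048  0.1196  1.0581 -0.1065  0.4132] 0.00015266937436376885
[-130, 0, 260] 75 [0.5115 0.2411 0.26  ] -> [ -2.4 -70.2 138.6] [-0.6 -0.5 -0.4]
```

View pics/s8.png

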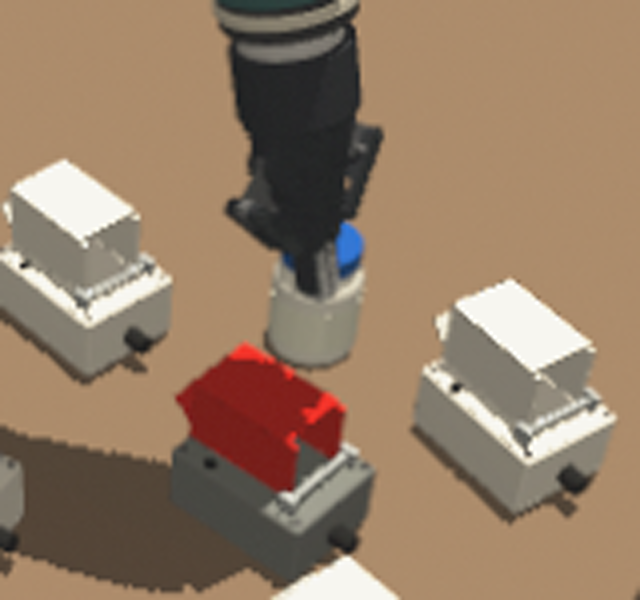

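The guard has dropped shut. I'll raise and withdraw the arm, then check.

carry_out([
  [0,-2,-35,10,0,0,0],
  [0,-2,-70,40,0,0,0],
  [0,-2,-70,80,0,0,0],
  [0,-2,-70,120,0,0,0],
  [0,-2,-70,150,0,0,0],
  [0,-2,-70,170,0,0,0],
  [0,-2,-70,170,0,0,0],
  [0,-2,-70,170,0,0,0],
])

```text
t: 8.35
tcp_pos: [0.4818, 0.2473, 0.2527]
eef_rot: [[0.182, 0.244, -0.952], [0.983, -0.049, 0.176], [-0.004, -0.969, -0.249]]
wrist_force: [0.2, -0.1, 0.2]
opening: 0.0001
```

Run:
```python
from h import *
c=snap('scene','scene9.png')
cv2.imwrite('pics/s9.png',cv2.cvtColor(cv2.resize(c['pixels'][90:390,170:480],None,fx=2,fy=2,interpolation=cv2.INTER_CUBIC),cv2.COLOR_RGB2BGR))
import cv2 as cv
c0=cv.imread('pics/scene0.png');c1=cv.imread('pics/scene9.png')
# pose of red roof + shift of cast, jar, carton, yellow by phase correlation
for n,(u,v,w) in dict(red=(377,172,28),yellow=(280,250,32),cast=(318,224,16),jar=(389,130,18),carton=(208,338,36)).items():
    a=[cv.cvtColor(i[v-w:v+w,u-w:u+w],cv.COLOR_BGR2GRAY).astype(np.float32) for i in(c0,c1)]
    print(n,cv.phaseCorrelate(*a),abs(a[0]-a[1]).mean())
P=cloud(c).reshape(-1,3);H,S,V=[a.ravel() for a in cv2.split(cv2.cvtColor(c['pixels'],cv2.COLOR_RGB2HSV))]
d=P-C;B=np.stack([d@EX,d@EY,d[:,2]],1)*1000
m=((H<8)|(H>172))&(S>150)&(abs(B[:,0])<130)&(abs(B[:,1])<60)&(B[:,2]>40)
Q=B[m];r=Q[(Q[:,2]>108)];print('roof z',np.percentile(Q[:,2],[90,99]),'slope',np.polyfit(r[:,0],r[:,2],1))
plan()
```

```text
red ((-0.014389675329034901, -0.014933403197371575), 0.9969962417417102) 2.4926658
yellow ((-0.0048830513060238445, -0.006662672738293907), 1.0011042215046473) 2.8806152
cast ((-0.02612735861489668, 0.07197651847821795), 1.0053082529921085) 3.0966797
jar ((0.012497102194799936, -0.05456793142533556), 0.9862911112514543) 3.3109567
carton ((0.039897246037519096, -0.0059547767920093975), 0.9874943080875609) 3.4340277
roof z [120.3157 122.2228] slope [ -0.0093 117.9468]
t 8.4 box tcp [-159.4738    0.9689  252.6309] beta 75.57865426691754 F(box) [1.5, -0.4, 0.4] q [ 0.397   0.1487 -0.1744  1.038  -0.1401  0.5656] -0.00012593470929856825
```

View pics/s9.png

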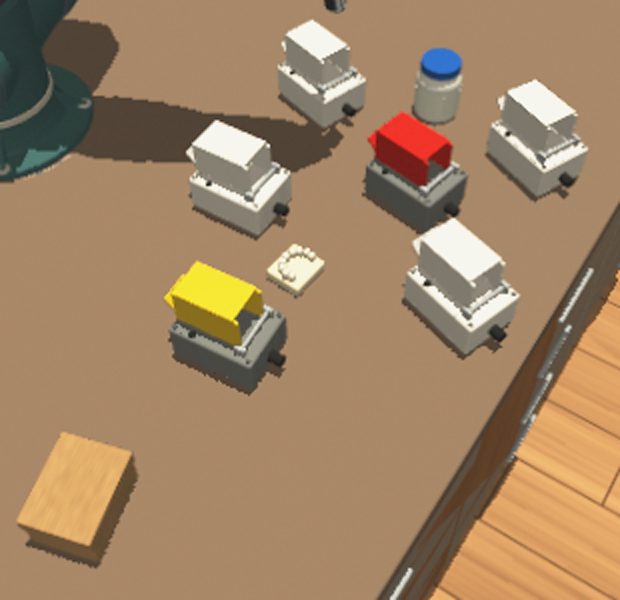

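The red guard is flat shut (crop (410,150)), everything else is unmoved (shifts under 0.1 px), and the arm is clear of everything. Handing in.

```bash
python3 -c "
from bench import env
print(env.sign_off())"
```

```text
the job is handed in; nothing more can be done
None
```

The trimmer's red-guarded switch is on and its guard is shut again. The job was handed in at about 8.4 s of the 56 s allowed, and sign-off gave no verdict.

- **What I did:** I lifted the red guard by its tab until it stood fully back. I then pushed the toggle to the green-dot side until it hit its stop (the force jumped from 3 N to 21 N). Finally I reached behind the guard's roof, tipped it forward so it dropped shut, and moved the arm clear.
- **Toggle:** Before I closed the guard, the toggle's tip was about 1 px from where "on" should put it. It can't be seen under the shut guard, so I did not check it again after that.
- **Guard and surroundings:** The closed roof is level at about 118 mm, and the red guard matches its first picture to within 0.02 px. The yellow guard, cast, jar and carton each shifted less than 0.1 px. No check failed or disagreed.

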